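Take the left-hand-threaded nut off the horseradish grater

ROBOT

A 6-joint arm with a two-finger parallel gripper is mounted at the origin on the work surface. World frame = base frame: x ahead of the robot, y to its left, z up, the work surface at z = 0. Lengths are in m, angles in rad, forces in N, time in s.
With the tool pointing down it reaches from about 0.275 to 0.85 m from the base axis. Payload 19 kg.
Tool frame: the origin (TCP) lies on the mounting face of the last link; the fingertips stand arm.tip_reach ahead of it and the grasp point (between the pads) lies 155 mm ahead of it (arm.tip_reach is the distance from the TCP to the fingertips, in m); z points along the fingers, y is the direction in which the jaws open and shut (so a half turn about z gives the same grasp; the last joint's range is limited). The gripper opens to 85 mm and grips with 20 to 120 N. Pads are 22 mm wide; open, the fingers measure 114 mm over their backs; the gripper's body (76 mm by 85 mm) begins 54 mm behind the grasp point. The pads swing forward as they close: fully open they stand 13 mm farther back than shut.
Start: joints at [-1.242, 0.15, 1.437, -0, 1.554, -0.134], TCP at [0.257, -0.515, 0.405] pointing down, gripper open.
Joint ranges: [-2.8, 2.8], [-0.68, 2.1], [0.12, 2.68], [-1.39, 4.53], [0.16, 2.79], [-2.81, 2.81]. Speed limits (rad/s): [1.89, 1.89, 2.22, 3.01, 3.01, 3.01].

INTERFACE

Orientations are given as a unit quaternion [w, x, y, z].
In Python, from rig import arm gives the robot as it stands. The module is installed in compiled form; this text tells all that it offers.
- The arm moves only by the tool apply_moves, never from a script. Its argument "steps" is a list of rows, each an object with "translation": the shift along the world's x, y, z in cm, a list of three; "turn": the turn about the world's z in rad; "grip": the closure, from 0 (fully open) to 1 (shut). A call has 1 to 8 rows; each row is the pose to reach, as a shift and turn from the pose measured when the call began; what a row does not reach only later rows make up. A row lasts 1/12 s, in which the tool goes at most 41.7 mm and 7.16 degrees, less where a joint would pass 70% of its speed; a pose out of reach is approached as far as the arm can. A call with a gripper value outside its range is refused whole. The fingers move at their own pace and stop on an object; "grip_force" is the grip in N (left out, the last holds). Time passes only in rows, so rows that repeat a pose let the fingers close. It gives the time, the measured TCP pose, the force and the opening at its end, in the units of the state.
- arm.read_state(): the state, without advancing time (a new reading comes with each control period).
- arm.grab_frame(name): name is "scene" or "top"; returns a dict with "frame" (420x560x3 uint8, red, green, blue), "fx", "fy", "cx", "cy" (pixels), "cam_to_world" (4x4, takes a point from camera to world coordinates). Camera axes: x right, y down, z forward; pixel columns grow to the right and rows downward; lengths in m; the calibration is good to about 2 mm. A picture is of the moment at which its call begins. There is no depth.
- arm.job_done(): hands the job in, once; it reports no verdict.
The state is a dict: "clock": time; "joints": joint angles; "joint_vel": joint speeds; "joint_torque": joint torques, N m; "eef_pos": TCP position; "tool_rot": TCP orientation; "force": force on the tool from outside, world axes, zero at the start; "wrist_torque": the same for the moment, N m; "width": finger opening in m.
Only numpy, scipy, OpenCV 4.12 (cv2) and the standard library are available. Lean on these libraries where they do the work, as an engineer would, in place of code of your own. Each camera call takes 0.05 s, during which the arm holds its last target.

TASK

Unscrew the blue wing nut from the grater's spindle: it has a reverse (left-hand) thread, so it loosens clockwise as seen from above. Let it climb its thread as you turn and never force it up, down, sideways or the wrong way; once it is free, lift it off and gently stand it, the same way up, in the empty compartment of the white parts tray. Leave the rubber gasket in the other compartment and the jars and lid on the counter where they are.

Things in the scene. Friction and masses are not known exactly. Their poses are not given: they have to be found in the camera images.
- nut: Blue plastic wing nut, loose, about 0.15 kg. Origin: centre of its open underside (starts 118 to 121 mm above the counter), z up. Round hub 44 mm in diameter, 28 mm tall; on it a flat upright grip bar 56 mm long (its x), 16 mm thick (its y), 30 mm tall. Two lugs inside the hub run in the spindle's groove with 2.5 mm play up-down, 2 mm sideways. Stays put when let go, so turn it in bites.
- nut_grip (a point): Where to pinch the nut's bar across its thickness: on its axis, 49 mm above its underside, 9 mm below the bar's top, 21 mm above the hub; axes as the nut's.
- nut_lugs (a point): On the nut's axis at its lugs, 8 mm above its underside. It starts at the thread's end stop or up to 1.6 rad from it; the wrong way jams there. Clockwise from above it climbs and comes free after 0.6 to 2.4 rad (how far is not told: feel for it), 1 to 6 mm up, then lifts straight off. 0.3 rad past that point the lugs, if still down, hit the next thread's stop.
- grater: Fixed steel bench grater, 200 mm (x) by 220 mm (y), its top (flat grating disc, 160 mm in diameter) 106 mm above the counter. Origin: centre of its underside, z up. The upright spindle stands at its centre.
- spindle: The fixed, braked steel spindle with its brass left-hand thread, 20 mm in diameter, 32 mm over the thread, under the nut. Origin: on its axis, 118 mm above the counter, z up; where its thread starts and ends about the axis is not told. A sprung washer round it pushes up on the nut with 1 to 5 N. More than 35 N between the nut and spindle or washer strips the thread.
- spindle_top (a point): Centre of the spindle's top end, 142.5 mm above the counter, hidden inside the nut at first.
- tray: Fixed white parts tray, 150 mm (x) by 230 mm (y), 26 mm tall, walls and floor 4 mm, split in two equal compartments by a wall along its x through its middle. Origin: centre of its underside.
- tray_spot (a point): Middle of the empty compartment's floor (compartment 142 mm along the tray's x, 109 mm along its y), 4 mm above the counter; axes as the tray's.
- gasket: Black rubber ring 60 mm in diameter, 6 mm thick, lying in the tray's other compartment. Origin: centre of its underside.
- beet_jar: Purple jar with white cap, 72 mm in diameter, 130 mm tall, standing between grater and tray. Origin: centre of its underside.
- cream_jar: Cream-coloured jar with white cap, 68 mm in diameter, 120 mm tall. Origin: centre of its underside.
- tall_jar: Tall purple jar with white cap, 80 mm in diameter, 170 mm tall. Origin: centre of its underside.
- jar_lid: White jar lid lying flat, 68 mm in diameter, 14 mm thick. Origin: centre of its underside.
- cutlery_jar: Open glass jar, 80 mm in diameter, 110 mm tall, with two steel rods to 190 mm. Origin: centre of its underside.
There are look-alikes about, which are no part of the job. Several things have the shape of the nut; the one meant has the colours described above.

How it is judged:
On the way:
1. The nut is off the spindle: its underside is higher than the spindle's top (z of nut in the frame of spindle_top above 0.004 m), for 0.1 s.
At the end, for the whole second after the job is handed in: The nut stands at rest and upright (within 0.15 rad) on the floor of the tray's empty compartment: its underside within 6 mm of the floor, its centre within 50 mm (tray x) and 35 mm (tray y) of the compartment's middle. Gasket, jars and lid are within 25 mm of where they began (x of nut in the frame of tray_spot between -0.05 and 0.05 m and y of nut in the frame of tray_spot between -0.035 and 0.035 m and z of nut in the frame of tray_spot below 0.006 m and angle between nut's own z axis and vertical below 0.15 rad and linear speed of nut below 0.02 m/s and distance of each of gasket, beet_jar, cream_jar, tall_jar, jar_lid, cutlery_jar from where it was at the start of the episode below 0.025 m); the robot touches nothing.
It fails at once if The thread is forced: more than 35 N between the nut and the spindle (with its washer) (contact force between nut and spindle above 35 N).
It fails at once if The nut is dropped: it moves faster than 0.8 m/s while the fingers do not touch it (contact force between the fingers and nut below 0.05 N and linear speed of nut above 0.8 m/s).
It fails at once if A jar, the lid or the gasket is shoved more than 40 mm (distance of any of beet_jar, cream_jar, tall_jar, jar_lid, cutlery_jar, gasket from where it was at the start of the episode above 0.04 m).
It also fails if it takes over 72 s, if anything falls off the work surface, if the arm or the gripper's body presses on something with over 40 N, if the wrist force passes 120 N, or if a joint passes its speed limit or range.

## Working session

There is one attempt and no reset: what is moved stays moved. The work goes in short steps, Python scripts to look and compute and a tool call to move; the robot and the scene stay as the last step left them, time stands still between calls to the robot, and variables do not carry over. Pictures are saved under pics/ and viewed, and the job is handed in when it is done.

Besides the shell and the picture viewer there is one more tool, called after "Emit:" as a command line: name --argument value ..., lists and objects as JSON in quotes. apply_moves: Moves the arm, as the interface text tells. Its arguments: {"type":"object","properties":{"steps":{"type":"array","items":{"type":"object","properties":{"translation":{"type":"array","items":{"type":"number"}},"turn":{"type":"number"},"grip":{"type":"number"}}}},"grip_force":{"type":"number"}},"required":["steps"]}

```bash
mkdir -p pics; python3 - <<'E'
from rig import arm
import cv2,numpy as np,pickle
s=arm.read_state(); print(s, arm.tip_reach)
for n in("scene","top"):
    f=arm.grab_frame(n); pickle.dump(f,open(f"{n}0.pkl","wb"))
    cv2.imwrite(f"pics/{n}0.png",f["frame"][:,:,::-1]); print(n,f["fx"],f["fy"],f["cx"],f["cy"]); print(np.round(f["cam_to_world"],4))
E
```

```text
{'clock': 0.0, 'joints': array([-1.24201846e+00,  1.50983581e-01,  1.43798974e+00, -1.68148458e-05,
        1.55381370e+00, -1.33947186e-01]), 'joint_vel': array([-0.00091123, -0.00085008,  0.00023974,  0.00080191,  0.00105126,
       -0.00054386]), 'joint_torque': array([-1.64363350e-04, -7.13046026e+01, -5.70867884e+01, -4.81436177e-05,
        8.92193522e-03, -2.42684797e-05]), 'eef_pos': array([ 0.25667028, -0.5144993 ,  0.40409727]), 'tool_rot': array([-5.93532850e-04,  9.73354659e-01,  2.29304060e-01, -6.64489656e-05]), 'force': array([-1.00903638,  0.00587844, -0.81149395]), 'wrist_torque': array([ 0.0236821 , -0.00284829, -0.00140535]), 'width': 0.08550845579241301} 0.1734
scene 425.7972040587176 425.7972040587176 274.6148244489142 211.55921216944876
[[ 0.7503  0.4481 -0.4861  1.0955]
 [ 0.6609 -0.4883  0.5699 -0.6517]
 [ 0.018  -0.7488 -0.6625  0.891 ]
 [ 0.      0.      0.      1.    ]]
top 399.64609451507005 399.64609451507005 279.43371244198806 208.61747056217467
[[-0.0071 -0.9984  0.057   0.4799]
 [-0.9998  0.0082  0.0198 -0.0209]
 [-0.0203 -0.0568 -0.9982  1.2115]
 [ 0.      0.      0.      1.    ]]
```

View pics/scene0.png

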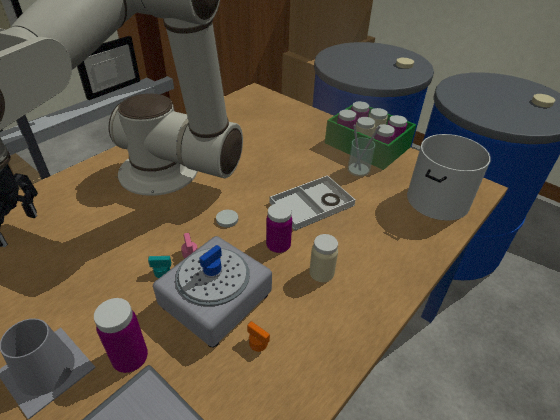

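View pics/top0.png

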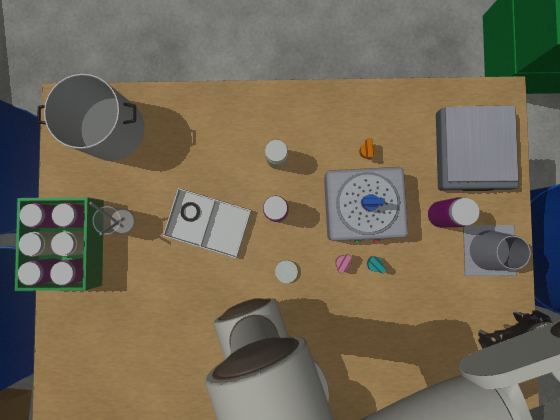

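Nut-shaped things in the top view are blue on the grater (372,203), orange (367,149), pink (343,263) and teal (376,265). In the scene view they are blue (210,260), orange (259,336), pink (189,243) and teal (160,264). By the description it is the blue one on the spindle. Next I check it in a close crop.

```bash
cat > h.py <<'E'
import numpy as np,cv2,pickle
def ray(f,u,v):
    R=f["cam_to_world"]; d=R[:3,:3]@np.array([(u-f["cx"])/f["fx"],(v-f["cy"])/f["fy"],1]); return R[:3,3],d
def onz(f,u,v,z):
    o,d=ray(f,u,v); return o+d*(z-o[2])/d[2]
def proj(f,p):
    T=np.linalg.inv(f["cam_to_world"]); q=T[:3,:3]@p+T[:3,3]; return f["fx"]*q[0]/q[2]+f["cx"],f["fy"]*q[1]/q[2]+f["cy"]
def mask(f,lo,hi):
    return cv2.inRange(cv2.cvtColor(f["frame"],cv2.COLOR_RGB2HSV),lo,hi)
E
python3 - <<'E'
from h import *
t=pickle.load(open("top0.pkl","rb"));s=pickle.load(open("scene0.pkl","rb"))
a=cv2.resize(t["frame"][175:235,340:420],None,fx=5,fy=5,interpolation=cv2.INTER_CUBIC)
b=cv2.resize(s["frame"][235:295,170:250],None,fx=5,fy=5,interpolation=cv2.INTER_CUBIC)
cv2.imwrite("pics/crop0.png",np.hstack([a,b])[:,:,::-1])
c=cv2.resize(t["frame"][185:262,160:255],None,fx=6,fy=6,interpolation=cv2.INTER_CUBIC)
cv2.imwrite("pics/crop1.png",c[:,:,::-1])
E
```

```text
(no output)
```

View pics/crop0.png

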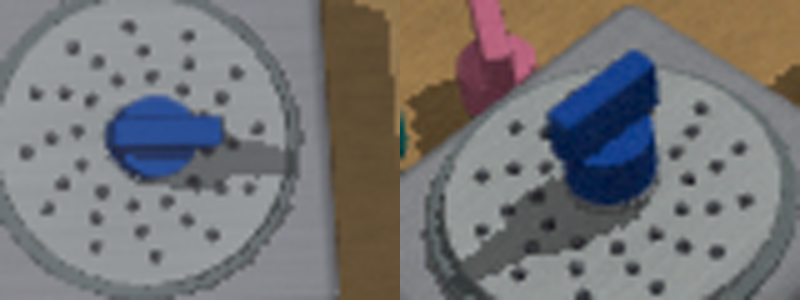

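View pics/crop1.png

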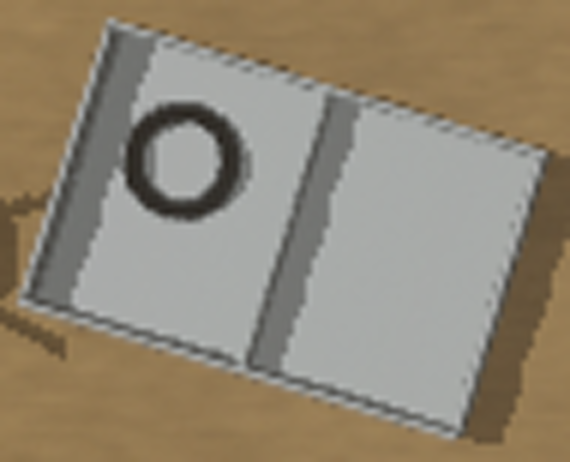

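The crop shows the blue wing nut on the grater disc. Its bar lies nearly along the image's horizontal, and the hub is around top pixel (370,202). The empty tray compartment is the right-hand one, around (226,230); the gasket is at (190,212).

```bash
python3 - <<'E'
from h import *
t=pickle.load(open("top0.pkl","rb"));s=pickle.load(open("scene0.pkl","rb"))
for n,f in(("top",t),("scene",s)):
    m=mask(f,(100,120,40),(125,255,255))
    box=(slice(175,235),slice(340,420)) if n=="top" else (slice(235,295),slice(170,250))
    mm=np.zeros_like(m);mm[box]=m[box]
    v,u=np.nonzero(mm);print(n,len(u),u.min(),u.max(),v.min(),v.max())
    hsv=cv2.cvtColor(f["frame"],cv2.COLOR_RGB2HSV)
    print(np.array2string(np.where(mm>0,hsv[:,:,2],0)[v.min():v.max()+1,u.min():u.max()+1],max_line_width=250,threshold=10000))
E
```

```text
top 258 361 384 194 210
[[  0   0   0   0   0   0   0   0   0 149 150 154   0   0   0   0   0   0   0   0   0   0   0   0]
 [  0   0   0   0   0   0 149 149 148 149 148 149 148 149   0   0   0   0   0   0   0   0   0   0]
 [  0   0   0   0 130 146 148 149 149 148 148 148 147 148 148 149   0   0   0   0   0   0   0   0]
 [  0   0   0  96 144 149 149 149 149 149 148 148 148 148 148 149 146   0   0   0   0   0   0   0]
 [  0   0  95 111 129 129 121 125 126 126 128 130 130 132 132 134 135 127 132 126 129 136 141   0]
 [  0   0 136 145 146 147 146 147 148 146 146 147 147 147 147 148 148 147 147 147 145 145 145   0]
 [  0  96 142 149 149 149 149 149 149 148 148 148 148 148 148 147 148 148 148 147 147 146 148   0]
 [104  96 140 149 148 148 149 148 148 149 148 148 148 148 149 148 148 148 148 147 147 147 148   0]
 [103  97 139 148 149 148 148 148 148 148 148 148 148 148 147 148 148 148 147 147 147 149 150 103]
 [100  97 138 145 144 144 142 142 142 141 140 140 140 138 136 135 135 134 140 138 137 136 136   0]
 [  0  79  78  92  90  89  83  83  81  81  80  80  78  80  79  76  78  83  84  74  76 
[... 2755 characters left out ...]
7  75  72  86  89  88  70  72  68  63  60  69  73  73  80   0]
 [  0   0   0  75  68  68  69  66  70  69  69  69  64  62  64  65  67  67  69  73  79   0]
 [  0   0   0  68  70  68  70  67  67  66  66  62  62  64  64  64  64  64  70  76  88   0]
 [  0   0   0  67  65  69  64  70  67  64  65  63  63  65  65  66  65  67  69  71   0   0]
 [  0   0   0   0  68  71  65  66  63  66  62  64  64  63  62  63  65  68  72   0   0   0]
 [  0   0   0   0   0  67  70  68  65  69  65  67  65  64  64  63  66  71   0   0   0   0]
 [  0   0   0   0   0   0  71  68  68  68  63  64  66  65  62  67   0   0   0   0   0   0]
 [  0   0   0   0   0   0   0   0  74  69  73  64  71  69   0   0   0   0   0   0   0   0]]
```

```bash
python3 - <<'E'
from h import *
t=pickle.load(open("top0.pkl","rb"))
# grater top body outline / tray corners
a=t["frame"][160:250,315:420]; 
cv2.imwrite("pics/grater.png",cv2.resize(a,None,fx=6,fy=6,interpolation=cv2.INTER_CUBIC)[:,:,::-1])
# tray mask: low saturation bright
hsv=cv2.cvtColor(t["frame"],cv2.COLOR_RGB2HSV)
m=((hsv[:,:,1]<60)).astype(np.uint8)*255
mm=np.zeros_like(m);mm[183:262,160:256]=m[183:262,160:256]
cs,_=cv2.findContours(mm,cv2.RETR_EXTERNAL,cv2.CHAIN_APPROX_NONE);c=max(cs,key=cv2.contourArea)
r=cv2.minAreaRect(c);print("tray",r)
b=cv2.boxPoints(r)
for p in b: print(p, onz(t,*p,.026))
P=np.array([onz(t,*p,.026)[:2] for p in b]);print(P.mean(0),np.linalg.norm(P[1]-P[0]),np.linalg.norm(P[2]-P[1]))
mm=np.zeros_like(m);mm[160:250,315:412]=m[160:250,315:412]
cs,_=cv2.findContours(mm,cv2.RETR_EXTERNAL,cv2.CHAIN_APPROX_NONE);c=max(cs,key=cv2.contourArea);print("grater",cv2.minAreaRect(c))
E
```

```text
tray ((206.7946014404297, 222.66758728027344), (77.638671875, 50.50925064086914), 17.10272979736328)
[162.26486 235.3892 ] [0.47058732 0.35219755 0.026     ]
[177.11893 187.11354] [0.614632   0.30881049 0.026     ]
[251.32434 209.94597] [0.54429669 0.08631154 0.026     ]
[236.47028 258.22162] [0.40168731 0.1307504  0.026     ]
[0.50780083 0.21951749] 0.15043704720983284 0.2333513234802284
grater ((365.4523620605469, 203.9169921875), (71.42634582519531, 80.32611083984375), 86.72950744628906)
```

View pics/grater.png

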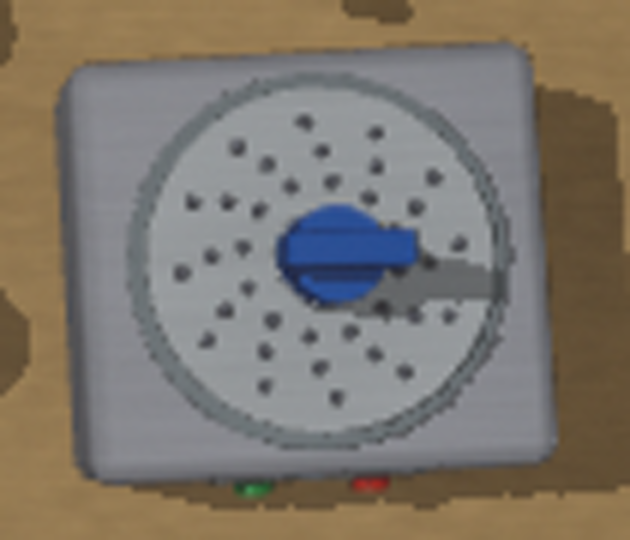

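```bash
python3 - <<'E'
from h import *
t=pickle.load(open("top0.pkl","rb"));s=pickle.load(open("scene0.pkl","rb"))
print("disc",onz(t,368.1-.1,203.3-.1,.107),"hub",onz(t,369.8,202.0,.1475),"bar",onz(t,373.1,200.8,.1775))
L=onz(t,362.6,200.9,.1775);R=onz(t,383.7,200.7,.1775);print(L,R,np.linalg.norm(L-R),np.arctan2(*(R-L)[[0,1]][::1]) )
# fits: bar edge px via sub-pixel, scene: bar top corners
f=s; c=[(216.8,244.6),(221.3,248.0)]
# bright top face in scene
hsv=cv2.cvtColor(f["frame"],cv2.COLOR_RGB2HSV);m=mask(f,(100,120,100),(125,255,255))
mm=np.zeros_like(m);mm[240:252,195:225]=m[240:252,195:225]
mm[240:262,195:225]=m[240:262,195:225]
n,lab,st,ce=cv2.connectedComponentsWithStats(mm);print(st,ce)
for i in range(1,n):
    if st[i,4]>50:
        cs,_=cv2.findContours((lab==i).astype(np.uint8),0,1);r=cv2.minAreaRect(max(cs,key=len));print(r)
        c=ce[i]; print("scene bar top",onz(s,*c,.1775))
        # triangulate vs top
        o1,d1=ray(s,*c);o2,d2=ray(t,373.1,200.8);A=np.c_[d1,-d2];k=np.linalg.lstsq(A,o2-o1,rcond=None)[0];print(o1+d1*k[0],o2+d2*k[1])
        b=cv2.boxPoints(r);print(np.array([onz(s,*p,.1775) for p in b]))
for n,p in(("beet",(275.5,208.5)),):pass
print("beetcap",onz(t,275.5,208.5,.13),"creamcap",onz(t,276,152,.12),"lid",onz(t,287,272,.014),"tall",onz(t,464,212,.17))
E
```

```text
disc [ 0.5558969  -0.24342325  0.107     ] hub [ 0.55626612 -0.2400902   0.1475    ] bar [ 0.55714693 -0.24245725  0.1775    ]
[ 0.55712123 -0.21544584  0.1775    ] [ 0.55717039 -0.26969751  0.1775    ] 0.05425169291855958 3.1406864261374072
[[     0      0    560    420 235071]
 [   200    245     20     16    114]
 [   215    258      6      4     15]] [[279.53782049 209.4759328 ]
 [209.66666667 252.47368421]
 [217.53333333 260.06666667]]
((209.55999755859375, 252.5800018310547), (5.199999809265137, 21.80000114440918), 53.13010025024414)
scene bar top [ 0.55601065 -0.24311737  0.1775    ]
[ 0.55627315 -0.24331617  0.17784717] [ 0.55713071 -0.24241071  0.17771724]
[[ 0.54922528 -0.268192    0.1775    ]
 [ 0.54802773 -0.21400866  0.1775    ]
 [ 0.56308449 -0.21825057  0.1775    ]
 [ 0.56379588 -0.27178321  0.1775    ]]
beetcap [0.542038   0.01123135 0.13      ] creamcap [0.69872424 0.00912967 0.12      ] lid [ 0.35927888 -0.01829503  0.014     ] tall [ 0.52665637 -0.47739457  0.17      ]
```

Two views put the bar's top centre at about (0.5565, -0.243, 0.1777) against an expected height of 0.176–0.179. The bar runs along world y, so the jaws should open along world x. I'm moving above it, biased slightly clockwise.

Emit:
apply_moves --steps '[{"translation":[3.5,3.2,0.5],"turn":0.12,"grip":0},{"translation":[7,6.4,1],"turn":0.24,"grip":0},{"translation":[10.5,9.6,1],"turn":0.36,"grip":0},{"translation":[14,12.8,1],"turn":0.48,"grip":0},{"translation":[17.5,16,1],"turn":0.6,"grip":0},{"translation":[21,19.2,1],"turn":0.72,"grip":0},{"translation":[24.5,22.4,1],"turn":0.84,"grip":0},{"translation":[27.5,25,1],"turn":0.96,"grip":0}]' --grip_force 20

```text
clock: 0.77
eef_pos: [0.5039, -0.2884, 0.4141]
tool_rot: [-0.001, 0.756, 0.655, -0.0]
force: [0.4, -1.4, 0.2]
width: 0.0854
```

```bash
cat > st.py <<'E'
from rig import arm
import numpy as np
def st():
    s=arm.read_state();w,x,y,z=s["tool_rot"]
    yx=2*(x*y-w*z);yy=1-2*(x*x+z*z)
    zz=[2*(x*z+w*y),2*(y*z-w*x),1-2*(x*x+y*y)]
    print("t%.2f"%s["clock"],"pos",np.round(s["eef_pos"]*1000,2),"yaw %.4f"%np.arctan2(yy,yx),"F",np.round(s["force"],2),"T",np.round(s["wrist_torque"],3),"w %.2f"%(s["width"]*1000),"j",np.round(s["joints"],3),"zax",np.round(zz,4))
    return s
if __name__=="__main__": st()
E
python3 st.py
```

```text
t0.77 pos [ 503.9  -288.42  414.07] yaw -0.1421 F [ 0.41 -1.41  0.2 ] T [ 0.034 -0.048 -0.018] w 85.42 j [-0.652  0.16   1.408 -0.     1.575 -0.51 ] zax [-1.1e-03  4.0e-04 -1.0e+00]
```

Emit:
apply_moves --steps '[{"translation":[3,2.6,0],"turn":0.06,"grip":0},{"translation":[5.26,4.54,0],"turn":0.11,"grip":0},{"translation":[5.26,4.54,-1],"turn":0.11,"grip":0},{"translation":[5.26,4.54,-1],"turn":0.11,"grip":0},{"translation":[5.26,4.54,-1],"turn":0.11,"grip":0}]'

```text
clock: 1.18
eef_pos: [0.5563, -0.2431, 0.4033]
tool_rot: [-0.001, 0.718, 0.696, -0.001]
force: [-0.6, -0.5, -0.7]
width: 0.0852
```

```bash
python3 st.py; python3 - <<'E'
from h import *
from rig import arm
fs=[arm.grab_frame(n) for n in("top","scene")]
a=cv2.resize(fs[0]["frame"][155:255,320:440],None,fx=3,fy=3,interpolation=cv2.INTER_CUBIC)
b=cv2.resize(fs[1]["frame"][190:290,150:270],None,fx=3,fy=3,interpolation=cv2.INTER_CUBIC)
cv2.imwrite("pics/above.png",np.hstack([a,b])[:,:,::-1])
E
```

```text
t1.18 pos [ 556.28 -243.14  403.27] yaw -0.0323 F [-0.64 -0.46 -0.71] T [-0.045 -0.012  0.025] w 85.21 j [-5.390e-01  2.190e-01  1.360e+00 -1.000e-03  1.566e+00 -5.060e-01] zax [-2.9e-03  9.0e-04 -1.0e+00]
```

View pics/above.png

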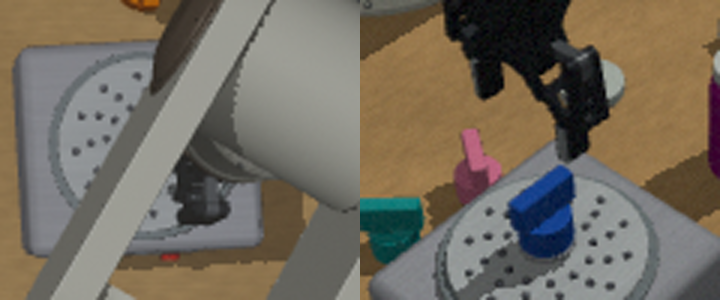

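The fingers straddle the blue nut in the scene view, so I descend.

Emit:
apply_moves --steps '[{"translation":[0.02,0,-2.5],"grip":0},{"translation":[0.04,0,-5],"grip":0},{"translation":[0.06,0,-7],"grip":0},{"translation":[0.06,0,-7.8],"grip":0},{"translation":[0.06,0,-7.8],"grip":0},{"translation":[0.06,0,-7.8],"grip":0}]'

```text
validation failed for argument at $.st...
```

```bash
python3 st.py; python3 - <<'E'
from h import *
from rig import arm
f=arm.grab_frame("scene")
cv2.imwrite("pics/down.png",cv2.resize(f["frame"][190:290,150:270],None,fx=5,fy=5,interpolation=cv2.INTER_CUBIC)[:,:,::-1])
E
```

```text
t1.28 pos [ 555.86 -243.83  404.3 ] yaw -0.0337 F [ 0.47 -0.87 -0.03] T [ 0.029 -0.006  0.03 ] w 85.22 j [-5.400e-01  2.180e-01  1.359e+00 -1.000e-03  1.566e+00 -5.060e-01] zax [-1.3e-03  1.0e-04 -1.0e+00]
```

View pics/down.png

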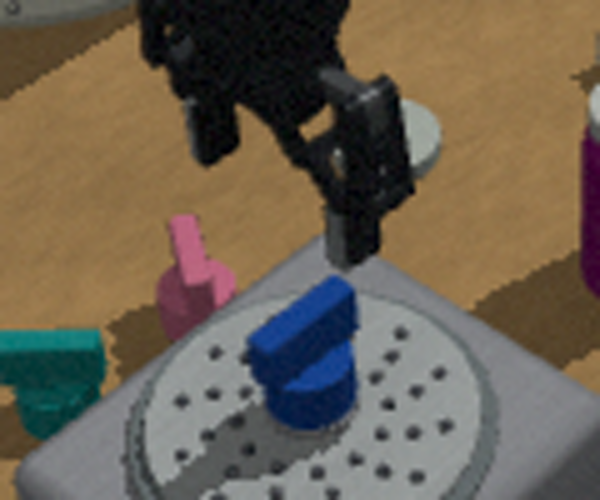

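Emit:
apply_moves --steps '[{"translation":[0.06,0.05,-2.5],"turn":0,"grip":0},{"translation":[0.06,0.05,-5],"turn":0,"grip":0},{"translation":[0.06,0.05,-7],"turn":0,"grip":0},{"translation":[0.06,0.05,-7.9],"turn":0,"grip":0},{"translation":[0.06,0.05,-7.9],"turn":0,"grip":0},{"translation":[0.06,0.05,-7.9],"turn":0,"grip":0}]'

```text
clock: 1.83
eef_pos: [0.5563, -0.2439, 0.3264]
tool_rot: [-0.0, 0.719, 0.695, -0.0]
force: [0.6, 0.6, -0.3]
width: 0.0853
```

```bash
python3 st.py; python3 - <<'E'
from h import *
from rig import arm
f=arm.grab_frame("scene")
cv2.imwrite("pics/down2.png",cv2.resize(f["frame"][190:290,150:270],None,fx=5,fy=5,interpolation=cv2.INTER_CUBIC)[:,:,::-1])
E
python3 st.py
```

```text
t1.83 pos [ 556.3  -243.91  326.43] yaw -0.0346 F [ 0.64  0.63 -0.33] T [ 0.024 -0.031  0.011] w 85.32 j [-5.400e-01  2.540e-01  1.473e+00 -1.000e-03  1.415e+00 -5.050e-01] zax [-5.e-04 -4.e-04 -1.e+00]
t1.88 pos [ 556.45 -243.86  327.07] yaw -0.0345 F [-0.26 -0.67  0.85] T [ 0.036 -0.009 -0.03 ] w 85.24 j [-5.400e-01  2.540e-01  1.472e+00 -1.000e-03  1.415e+00 -5.050e-01] zax [ 6.e-04 -1.e-03 -1.e+00]
```

View pics/down2.png

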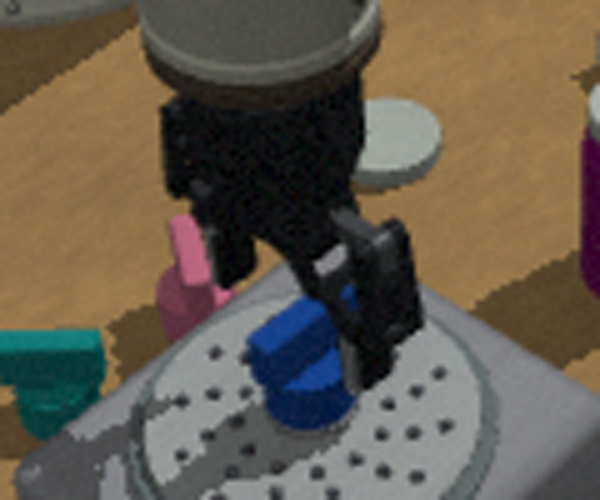

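Emit:
apply_moves --steps '[{"translation":[0.0,0.06,-0.15],"turn":0,"grip":0.6},{"translation":[0.0,0.06,-0.15],"turn":0,"grip":0.6},{"translation":[0.0,0.06,-0.15],"turn":0,"grip":0.7},{"translation":[0.0,0.06,-0.15],"turn":0,"grip":0.7},{"translation":[0.0,0.06,-0.15],"turn":0,"grip":0.7}]'

```text
clock: 2.3
eef_pos: [0.5565, -0.2432, 0.3258]
tool_rot: [0.001, 0.719, 0.695, -0.0]
force: [0.3, -0.2, -0.3]
width: 0.0264
```

```bash
python3 st.py; python3 - <<'E'
from h import *
from rig import arm
f=arm.grab_frame("scene")
cv2.imwrite("pics/down3.png",cv2.resize(f["frame"][220:290,170:250],None,fx=7,fy=7,interpolation=cv2.INTER_CUBIC)[:,:,::-1])
E
python3 st.py
```

```text
t2.30 pos [ 556.48 -243.22  325.81] yaw -0.0344 F [ 0.25 -0.17 -0.33] T [ 0.003  0.015 -0.015] w 26.45 j [-5.390e-01  2.540e-01  1.474e+00 -1.000e-03  1.412e+00 -5.040e-01] zax [ 8.0e-04 -1.1e-03 -1.0e+00]
t2.35 pos [ 556.47 -243.22  325.71] yaw -0.0344 F [ 0.57 -0.18  0.18] T [0.008 0.018 0.089] w 26.06 j [-5.390e-01  2.540e-01  1.474e+00 -1.000e-03  1.412e+00 -5.040e-01] zax [ 6.e-04 -1.e-03 -1.e+00]
```

View pics/down3.png

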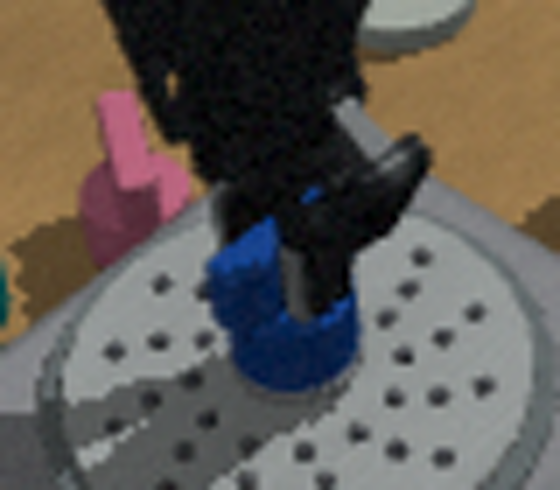

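The fingers sit on both sides of the bar with the tips just above the hub, so I close gently.

Emit:
apply_moves --steps '[{"translation":[0.0,0,0.02],"turn":0,"grip":0.76},{"translation":[0,0,0.02],"turn":0,"grip":0.76},{"translation":[0,0,0.02],"turn":0,"grip":0.78},{"translation":[0,0,0.02],"turn":0,"grip":0.78}]'

```text
clock: 2.68
eef_pos: [0.5565, -0.2432, 0.3259]
tool_rot: [0.001, 0.719, 0.695, -0.0]
force: [1.2, -0.3, 0.8]
width: 0.0189
```

```bash
python3 st.py
```

```text
t2.68 pos [ 556.47 -243.23  325.91] yaw -0.0344 F [ 1.17 -0.25  0.82] T [-0.047 -0.013  0.006] w 18.91 j [-5.390e-01  2.540e-01  1.474e+00 -1.000e-03  1.412e+00 -5.040e-01] zax [ 6.0e-04 -1.1e-03 -1.0e+00]
```

Emit:
apply_moves --steps '[{"translation":[0.0,0,0],"turn":0,"grip":0.81},{"translation":[0,0,0],"turn":0,"grip":0.83},{"translation":[0,0,0],"turn":0,"grip":0.85},{"translation":[0,0,0],"turn":0,"grip":0.85}]'

```text
clock: 3.02
eef_pos: [0.5565, -0.2432, 0.326]
tool_rot: [0.001, 0.719, 0.695, -0.0]
force: [-0.9, -0.0, 1.3]
width: 0.0158
```

```bash
python3 st.py
```

```text
t3.02 pos [ 556.49 -243.23  325.97] yaw -0.0344 F [-0.9  -0.04  1.26] T [0.056 0.12  0.014] w 15.83 j [-5.390e-01  2.540e-01  1.474e+00 -1.000e-03  1.412e+00 -5.040e-01] zax [ 7.0e-04 -1.1e-03 -1.0e+00]
```

Gripped with almost no side force, so I start turning clockwise in small steps and watch the forces.

Emit:
apply_moves --steps '[{"translation":[0,0,0.01],"turn":-0.05,"grip":0.9},{"translation":[0,0,0.02],"turn":-0.1,"grip":0.9},{"translation":[0,0,0.03],"turn":-0.15,"grip":0.9},{"translation":[0,0,0.03],"turn":-0.15,"grip":0.9}]'

```text
clock: 3.35
eef_pos: [0.5565, -0.2432, 0.3262]
tool_rot: [0.001, 0.77, 0.638, -0.0]
force: [0.0, -1.4, -0.2]
width: 0.0156
```

```bash
python3 st.py
```

```text
t3.35 pos [ 556.48 -243.24  326.18] yaw -0.1870 F [ 0.03 -1.39 -0.2 ] T [-0.122 -0.056 -0.113] w 15.61 j [-5.390e-01  2.540e-01  1.474e+00 -1.000e-03  1.413e+00 -3.520e-01] zax [ 4.0e-04 -1.1e-03 -1.0e+00]
```

Emit:
apply_moves --steps '[{"translation":[0,0,0.02],"turn":-0.07,"grip":0.9},{"translation":[0,0,0.03],"turn":-0.14,"grip":0.9},{"translation":[0,0,0.04],"turn":-0.2,"grip":0.9},{"translation":[0,0,0.04],"turn":-0.2,"grip":0.9}]'

```text
clock: 3.68
eef_pos: [0.5565, -0.2432, 0.3265]
tool_rot: [0.001, 0.83, 0.557, -0.0]
force: [-0.2, -0.4, -1.7]
width: 0.0154
```

```bash
python3 st.py
```

```text
t3.68 pos [ 556.51 -243.24  326.5 ] yaw -0.3884 F [-0.15 -0.39 -1.71] T [-0.027 -0.027 -0.088] w 15.39 j [-5.390e-01  2.540e-01  1.473e+00 -1.000e-03  1.414e+00 -1.500e-01] zax [ 2.0e-04 -1.2e-03 -1.0e+00]
```

Emit:
apply_moves --steps '[{"translation":[0,0,0.02],"turn":-0.07,"grip":0.9},{"translation":[0,0,0.03],"turn":-0.13,"grip":0.9},{"translation":[0,0,0.03],"turn":-0.13,"grip":0.9}]'

```text
clock: 3.93
eef_pos: [0.5565, -0.2432, 0.3267]
tool_rot: [0.0, 0.865, 0.502, -0.0]
force: [-0.2, 0.9, -0.0]
width: 0.0153
```

```bash
python3 st.py
```

```text
t3.93 pos [ 556.5  -243.24  326.75] yaw -0.5183 F [-0.22  0.93 -0.02] T [ 0.002 -0.03  -0.058] w 15.31 j [-5.390e-01  2.540e-01  1.473e+00 -1.000e-03  1.415e+00 -2.000e-02] zax [-0.     -0.0011 -1.    ]
```

Emit:
apply_moves --steps '[{"translation":[0,0,0.04],"turn":0,"grip":0.9},{"translation":[0,0,0.08],"turn":0,"grip":0.9},{"translation":[0,0,0.08],"turn":0,"grip":0.9}]'

```text
clock: 4.18
eef_pos: [0.5565, -0.2433, 0.327]
tool_rot: [0.0, 0.864, 0.503, -0.0]
force: [1.6, -1.6, -7.9]
width: 0.0158
```

```bash
python3 st.py
```

```text
t4.18 pos [ 556.46 -243.28  326.99] yaw -0.5159 F [ 1.63 -1.62 -7.92] T [-0.334 -0.338 -0.039] w 15.80 j [-5.390e-01  2.540e-01  1.472e+00 -1.000e-03  1.416e+00 -2.300e-02] zax [-7.e-04 -8.e-04 -1.e+00]
```

At the top of its play, 0.8 mm commanded gives −8 N, so it is still threaded. I keep turning with a slight upward bias and watch for the pull to vanish.

Emit:
apply_moves --steps '[{"translation":[0,0,0.02],"turn":-0.06,"grip":0.9},{"translation":[0,0,0.05],"turn":-0.12,"grip":0.9},{"translation":[0,0,0.05],"turn":-0.12,"grip":0.9}]'

```text
clock: 4.43
eef_pos: [0.5564, -0.2432, 0.3271]
tool_rot: [-0.0, 0.893, 0.45, -0.001]
force: [0.0, -0.2, -7.1]
width: 0.0157
```

```bash
python3 st.py
```

```text
t4.43 pos [ 556.44 -243.25  327.13] yaw -0.6375 F [ 0.05 -0.2  -7.13] T [-0.089 -0.139 -0.177] w 15.67 j [-5.390e-01  2.540e-01  1.472e+00 -1.000e-03  1.417e+00  9.900e-02] zax [-1.4e-03 -4.0e-04 -1.0e+00]
```

Emit:
apply_moves --steps '[{"translation":[0,0,0.02],"turn":-0.06,"grip":0.9},{"translation":[0,0,0.06],"turn":-0.12,"grip":0.9},{"translation":[0,0,0.06],"turn":-0.12,"grip":0.9}]'

```text
clock: 4.68
eef_pos: [0.5563, -0.2432, 0.3273]
tool_rot: [-0.001, 0.918, 0.396, -0.001]
force: [-0.2, 0.2, -7.6]
width: 0.0155
```

```bash
python3 st.py
```

```text
t4.68 pos [ 556.33 -243.15  327.33] yaw -0.7575 F [-0.21  0.18 -7.64] T [ 0.033  0.02  -0.181] w 15.46 j [-5.390e-01  2.540e-01  1.471e+00 -1.000e-03  1.419e+00  2.190e-01] zax [-2.3e-03  4.0e-04 -1.0e+00]
```

Emit:
apply_moves --steps '[{"translation":[0,0,0.02],"turn":-0.06,"grip":0.9},{"translation":[0,0,0.04],"turn":-0.12,"grip":0.9},{"translation":[0,0,0.04],"turn":-0.12,"grip":0.9}]'

```text
clock: 4.93
eef_pos: [0.5563, -0.2432, 0.3275]
tool_rot: [-0.001, 0.94, 0.34, -0.001]
force: [-0.0, 0.0, -8.7]
width: 0.0159
```

```bash
python3 st.py
```

```text
t4.93 pos [ 556.27 -243.16  327.51] yaw -0.8767 F [-0.02  0.   -8.73] T [-0.04  -0.089 -0.178] w 15.93 j [-5.390e-01  2.540e-01  1.471e+00 -1.000e-03  1.419e+00  3.380e-01] zax [-2.6e-03  9.0e-04 -1.0e+00]
```

Emit:
apply_moves --steps '[{"translation":[0,0,0.02],"turn":-0.06,"grip":0.9},{"translation":[0,0,0.04],"turn":-0.12,"grip":0.9},{"translation":[0,0,0.04],"turn":-0.12,"grip":0.9}]'

```text
clock: 5.18
eef_pos: [0.5562, -0.2431, 0.3277]
tool_rot: [-0.001, 0.959, 0.284, -0.001]
force: [0.1, -0.0, -8.2]
width: 0.0156
```

```bash
python3 st.py
```

```text
t5.18 pos [ 556.21 -243.11  327.69] yaw -0.9951 F [ 0.11 -0.   -8.22] T [-0.008 -0.062 -0.153] w 15.61 j [-0.539  0.254  1.471 -0.     1.42   0.456] zax [-0.0029  0.0015 -1.    ]
```

Emit:
apply_moves --steps '[{"translation":[0,0,0.0],"turn":-0.06,"grip":0.9},{"translation":[0,0,0.02],"turn":-0.12,"grip":0.9},{"translation":[0,0,0.02],"turn":-0.12,"grip":0.9}]'

```text
clock: 5.43
eef_pos: [0.5562, -0.2431, 0.3278]
tool_rot: [-0.001, 0.974, 0.227, -0.001]
force: [-0.6, -1.2, -7.3]
width: 0.0158
```

```bash
python3 st.py
```

```text
t5.43 pos [ 556.21 -243.11  327.82] yaw -1.1130 F [-0.59 -1.24 -7.29] T [-0.06  -0.098 -0.117] w 15.82 j [-0.539  0.254  1.471  0.     1.421  0.574] zax [-0.0028  0.0019 -1.    ]
```

Emit:
apply_moves --steps '[{"translation":[0,0,0.02],"turn":-0.06,"grip":0.9},{"translation":[0,0,0.03],"turn":-0.12,"grip":0.9},{"translation":[0,0,0.03],"turn":-0.12,"grip":0.9}]'

```text
clock: 5.68
eef_pos: [0.5562, -0.2431, 0.328]
tool_rot: [-0.001, 0.986, 0.169, -0.001]
force: [0.7, 0.2, -7.6]
width: 0.0156
```

```bash
python3 st.py
```

```text
t5.68 pos [ 556.18 -243.11  328.05] yaw -1.2306 F [ 0.67  0.2  -7.57] T [-0.133 -0.1   -0.125] w 15.57 j [-5.390e-01  2.530e-01  1.470e+00  1.000e-03  1.421e+00  6.910e-01] zax [-0.0027  0.0022 -1.    ]
```

Emit:
apply_moves --steps '[{"translation":[0,0,0.01],"turn":-0.06,"grip":0.9},{"translation":[0,0,0.03],"turn":-0.12,"grip":0.9},{"translation":[0,0,0.03],"turn":-0.12,"grip":0.9}]'

```text
clock: 5.93
eef_pos: [0.5562, -0.2431, 0.3282]
tool_rot: [-0.001, 0.994, 0.111, -0.001]
force: [0.1, -1.1, -9.3]
width: 0.0154
```

```bash
python3 st.py
```

```text
t5.93 pos [ 556.15 -243.14  328.16] yaw -1.3481 F [ 0.1  -1.06 -9.3 ] T [-0.248 -0.164 -0.193] w 15.42 j [-5.390e-01  2.530e-01  1.470e+00  1.000e-03  1.422e+00  8.090e-01] zax [-0.0027  0.0026 -1.    ]
```

Emit:
apply_moves --steps '[{"translation":[0,0,0.01],"turn":-0.06,"grip":0.9},{"translation":[0,0,0.03],"turn":-0.12,"grip":0.9},{"translation":[0,0,0.03],"turn":-0.12,"grip":0.9}]'

```text
clock: 6.18
eef_pos: [0.5561, -0.2432, 0.3284]
tool_rot: [-0.001, 0.999, 0.053, -0.001]
force: [-0.6, -0.5, -8.3]
width: 0.0151
```

```bash
python3 st.py
```

```text
t6.18 pos [ 556.14 -243.2   328.43] yaw -1.4654 F [-0.58 -0.48 -8.33] T [-0.129 -0.071 -0.137] w 15.15 j [-5.390e-01  2.530e-01  1.470e+00  1.000e-03  1.422e+00  9.260e-01] zax [-0.0024  0.0028 -1.    ]
```

Emit:
apply_moves --steps '[{"translation":[0,0,0.01],"turn":-0.06,"grip":0.9},{"translation":[0,0,0.03],"turn":-0.12,"grip":0.9},{"translation":[0,0,0.03],"turn":-0.12,"grip":0.9}]'

```text
clock: 6.43
eef_pos: [0.5561, -0.2433, 0.3289]
tool_rot: [-0.001, 1.0, -0.006, -0.001]
force: [0.2, -0.9, -6.2]
width: 0.0158
```

```bash
python3 st.py
```

```text
t6.43 pos [ 556.11 -243.3   328.86] yaw -1.5825 F [ 0.22 -0.9  -6.17] T [-0.233  0.058 -0.021] w 15.79 j [-5.400e-01  2.530e-01  1.470e+00  1.000e-03  1.422e+00  1.043e+00] zax [-0.002   0.0028 -1.    ]
```

Emit:
apply_moves --steps '[{"translation":[0,0,0.01],"turn":-0.06,"grip":0.9},{"translation":[0,0,0.03],"turn":-0.12,"grip":0.9},{"translation":[0,0,0.03],"turn":-0.12,"grip":0.9}]'

```text
clock: 6.68
eef_pos: [0.5562, -0.2432, 0.33]
tool_rot: [-0.001, 0.998, -0.064, -0.0]
force: [0.1, 3.8, 3.1]
width: 0.0158
```

```bash
python3 st.py
```

```text
t6.68 pos [ 556.24 -243.16  329.99] yaw -1.6994 F [0.13 3.84 3.06] T [ 0.517 -0.006 -0.06 ] w 15.82 j [-0.54   0.252  1.468  0.002  1.423  1.16 ] zax [-4.0e-04  2.9e-03 -1.0e+00]
```

The pull vanished and it jumped up 1 mm, so the lugs are free. I test with a straight lift and no turning.

Emit:
apply_moves --steps '[{"translation":[0,0,0.05],"turn":0,"grip":0.9},{"translation":[0,0,0.1],"turn":0,"grip":0.9},{"translation":[0,0,0.1],"turn":0,"grip":0.9}]'

```text
clock: 6.93
eef_pos: [0.5563, -0.243, 0.3314]
tool_rot: [-0.002, 0.998, -0.063, -0.0]
force: [-0.1, 3.1, 1.8]
width: 0.0155
```

```bash
python3 st.py
```

```text
t6.93 pos [ 556.28 -243.    331.42] yaw -1.6961 F [-0.15  3.14  1.85] T [ 0.606  0.15  -0.047] w 15.46 j [-0.539  0.251  1.467  0.003  1.426  1.156] zax [ 1.e-04  3.e-03 -1.e+00]
```

Emit:
apply_moves --steps '[{"translation":[0,0.02,0.1],"turn":0,"grip":0.9},{"translation":[0,0.03,0.2],"turn":0,"grip":0.9},{"translation":[0,0.03,0.3],"turn":0,"grip":0.9},{"translation":[0,0.03,0.3],"turn":0,"grip":0.9}]'

```text
clock: 7.27
eef_pos: [0.5563, -0.2428, 0.3347]
tool_rot: [-0.001, 0.998, -0.062, 0.0]
force: [0.6, 0.1, -1.1]
width: 0.0159
```

```bash
python3 st.py
```

```text
t7.27 pos [ 556.32 -242.8   334.68] yaw -1.6956 F [ 0.64  0.13 -1.09] T [-0.023  0.023  0.041] w 15.93 j [-0.539  0.249  1.463  0.002  1.431  1.156] zax [ 4.0e-04  2.6e-03 -1.0e+00]
```

Emit:
apply_moves --steps '[{"translation":[0,0,0.4],"turn":0,"grip":0.9},{"translation":[0,0,0.8],"turn":0,"grip":0.9},{"translation":[0,0,1.3],"turn":0,"grip":0.9},{"translation":[0,0,1.8],"turn":0,"grip":0.9},{"translation":[0,0,2.3],"turn":0,"grip":0.9},{"translation":[0,0,2.8],"turn":0,"grip":0.9},{"translation":[0,0,3.5],"turn":0,"grip":0.9},{"translation":[0,0,3.5],"turn":0,"grip":0.9}]'

```text
clock: 7.93
eef_pos: [0.5564, -0.2429, 0.3714]
tool_rot: [-0.001, 0.998, -0.062, 0.001]
force: [0.2, -0.8, -0.4]
width: 0.0157
```

```bash
python3 st.py; python3 - <<'E'
from h import *
from rig import arm
f=arm.grab_frame("scene")
cv2.imwrite("pics/lift.png",cv2.resize(f["frame"][190:290,150:270],None,fx=5,fy=5,interpolation=cv2.INTER_CUBIC)[:,:,::-1])
E
python3 st.py
```

```text
t7.93 pos [ 556.43 -242.86  371.38] yaw -1.6957 F [ 0.2  -0.81 -0.37] T [-0.036 -0.046 -0.029] w 15.71 j [-0.539  0.23   1.411  0.002  1.5    1.156] zax [ 0.0021  0.0016 -1.    ]
t7.98 pos [ 556.4  -242.84  370.6 ] yaw -1.6957 F [-0.01 -0.36 -1.44] T [-0.054 -0.013  0.04 ] w 15.75 j [-0.539  0.23   1.412  0.002  1.499  1.157] zax [ 0.0016  0.0019 -1.    ]
```

View pics/lift.png

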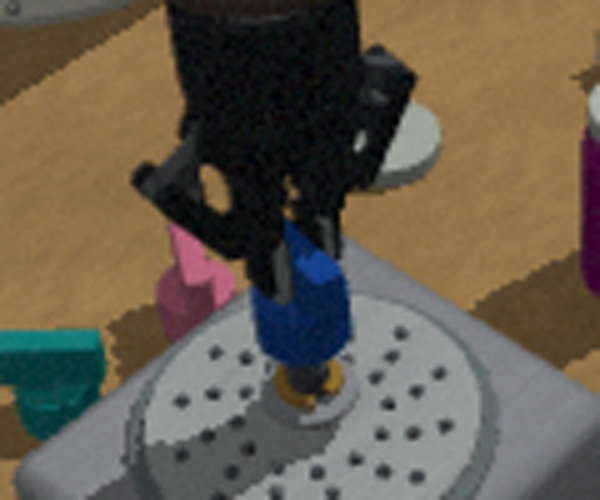

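The nut hangs upright in the fingers, clear of the brass thread. I carry it high over the beet jar to the empty compartment's middle at about (0.491, 0.166).

Emit:
apply_moves --steps '[{"translation":[0,0,2],"turn":0,"grip":0.95},{"translation":[0,0,4.5],"turn":0,"grip":0.95},{"translation":[-0.4,2.5,5],"turn":0.1,"grip":0.95},{"translation":[-0.8,5.2,5],"turn":0.2,"grip":0.95},{"translation":[-1.3,8.2,5],"turn":0.3,"grip":0.95},{"translation":[-1.8,11.2,5],"turn":0.4,"grip":0.95},{"translation":[-2.3,14.2,5],"turn":0.5,"grip":0.95},{"translation":[-2.8,17.2,5],"turn":0.6,"grip":0.95}]' --grip_force 35

```text
clock: 8.65
eef_pos: [0.5278, -0.0695, 0.4204]
tool_rot: [-0.001, 0.971, 0.238, 0.0]
force: [0.1, 0.1, -1.6]
width: 0.0151
```

```bash
python3 st.py
```

```text
t8.65 pos [527.85 -69.54 420.35] yaw -1.0910 F [ 0.15  0.13 -1.57] T [0.051 0.097 0.006] w 15.07 j [-0.276  0.057  1.509  0.002  1.577  0.815] zax [-0.      0.0026 -1.    ]
```

Remaining: −3.7, +23.5 cm and +0.79 rad.

Emit:
apply_moves --steps '[{"translation":[-0.5,3.2,0],"turn":0.1,"grip":0.95},{"translation":[-1,6.4,0],"turn":0.2,"grip":0.95},{"translation":[-1.5,9.6,0],"turn":0.3,"grip":0.95},{"translation":[-2,12.8,0],"turn":0.4,"grip":0.95},{"translation":[-2.5,16,0],"turn":0.5,"grip":0.95},{"translation":[-3,19.2,0],"turn":0.6,"grip":0.95},{"translation":[-3.4,21.8,0],"turn":0.7,"grip":0.95},{"translation":[-3.7,23.5,0],"turn":0.79,"grip":0.95}]'

```text
clock: 9.32
eef_pos: [0.4901, 0.1677, 0.4202]
tool_rot: [-0.002, 0.803, 0.596, -0.0]
force: [0.7, -0.2, -1.2]
width: 0.0153
```

Emit:
apply_moves --steps '[{"translation":[0,0,0],"turn":0,"grip":0.95}]'

```text
clock: 9.4
eef_pos: [0.4894, 0.1702, 0.42]
tool_rot: [-0.002, 0.801, 0.599, -0.0]
force: [1.0, -0.4, -1.2]
width: 0.0153
```

```bash
python3 st.py; python3 - <<'E'
from h import *
from rig import arm
fs=[arm.grab_frame(n) for n in("top","scene")]
a=cv2.resize(fs[0]["frame"][150:290,140:300],None,fx=2.5,fy=2.5,interpolation=cv2.INTER_CUBIC)
b=cv2.resize(fs[1]["frame"][110:250,240:400],None,fx=2.5,fy=2.5,interpolation=cv2.INTER_CUBIC)
cv2.imwrite("pics/over.png",np.hstack([a,b])[:,:,::-1])
E
python3 st.py
```

```text
t9.40 pos [489.41 170.19 420.05] yaw -0.2860 F [ 0.99 -0.38 -1.2 ] T [-0.002 -0.021 -0.015] w 15.30 j [0.185 0.027 1.541 0.003 1.576 0.471] zax [-0.0024  0.0028 -1.    ]
t9.50 pos [489.93 168.2  420.02] yaw -0.2942 F [ 0.54 -0.71 -1.77] T [ 0.005  0.006 -0.022] w 15.61 j [0.181 0.027 1.541 0.002 1.576 0.475] zax [-0.0023  0.0021 -1.    ]
```

View pics/over.png

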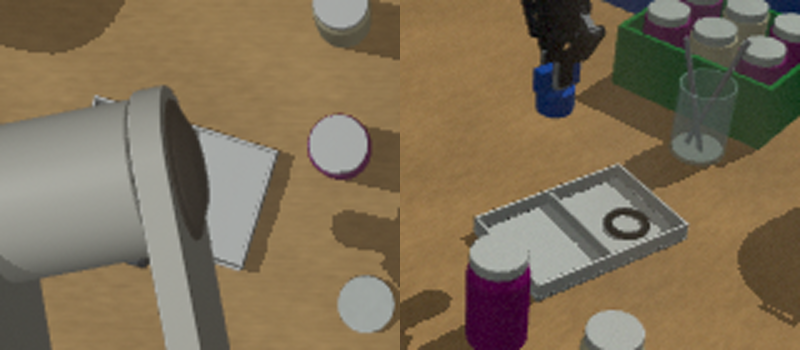

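```bash
python3 - <<'E'
from h import *
from rig import arm
f=arm.grab_frame("scene")
m=mask(f,(100,120,30),(125,255,255));mm=np.zeros_like(m);mm[125:165,285:320]=m[125:165,285:320]
v,u=np.nonzero(mm);print(len(u),u.min(),u.max(),v.min(),v.max(),u[v==v.max()])
ub=(u.min()+u.max())/2
c=np.array([.4905,.168]);d=f["cam_to_world"][:2,3]-c;d/=np.linalg.norm(d);p=c+.022*d
for z in (.2,.205,.21,.215,.22,.225): print(z,proj(f,np.r_[p,z]))
E
```

```text
230 294 311 135 156 [298 299 300 301 302 303 304 305]
0.2 (np.float64(300.6183046144316), np.float64(162.17154420648993))
0.205 (np.float64(300.72212761394707), np.float64(160.7057597530581))
0.21 (np.float64(300.82652580031174), np.float64(159.23185474882987))
0.215 (np.float64(300.9315039666673), np.float64(157.7497615237076))
0.22 (np.float64(301.0370669595599), np.float64(156.2594116536222))
0.225 (np.float64(301.14321967968624), np.float64(154.76073595000307))
```

Emit:
apply_moves --steps '[{"translation":[0.1,-0.2,-3],"turn":0,"grip":0.95},{"translation":[0.1,-0.2,-6],"turn":0,"grip":0.95},{"translation":[0.1,-0.2,-9],"turn":0,"grip":0.95},{"translation":[0.1,-0.2,-12],"turn":0,"grip":0.95},{"translation":[0.1,-0.2,-15],"turn":0,"grip":0.95},{"translation":[0.1,-0.2,-17],"turn":0,"grip":0.95},{"translation":[0.1,-0.2,-18.5],"turn":0,"grip":0.95},{"translation":[0.1,-0.2,-18.5],"turn":0,"grip":0.95}]'

```text
clock: 10.22
eef_pos: [0.4906, 0.1642, 0.232]
tool_rot: [-0.002, 0.805, 0.594, -0.003]
force: [-1.2, 1.3, -2.5]
width: 0.0155
```

```bash
python3 st.py; python3 - <<'E'
from h import *
from rig import arm
f=arm.grab_frame("scene")
cv2.imwrite("pics/low.png",cv2.resize(f["frame"][130:240,240:370],None,fx=5,fy=5,interpolation=cv2.INTER_CUBIC)[:,:,::-1])
E
python3 st.py
```

```text
t10.22 pos [490.64 164.21 232.  ] yaw -0.2991 F [-1.23  1.31 -2.55] T [0.025 0.029 0.014] w 15.48 j [0.173 0.158 1.794 0.002 1.196 0.472] zax [-6.9e-03  9.0e-04 -1.0e+00]
t10.27 pos [491.09 164.46 234.  ] yaw -0.2986 F [ 0.23 -0.4  -0.2 ] T [ 0.016 -0.027  0.017] w 15.60 j [0.174 0.156 1.791 0.002 1.199 0.471] zax [-0.0048  0.0013 -1.    ]
```

View pics/low.png

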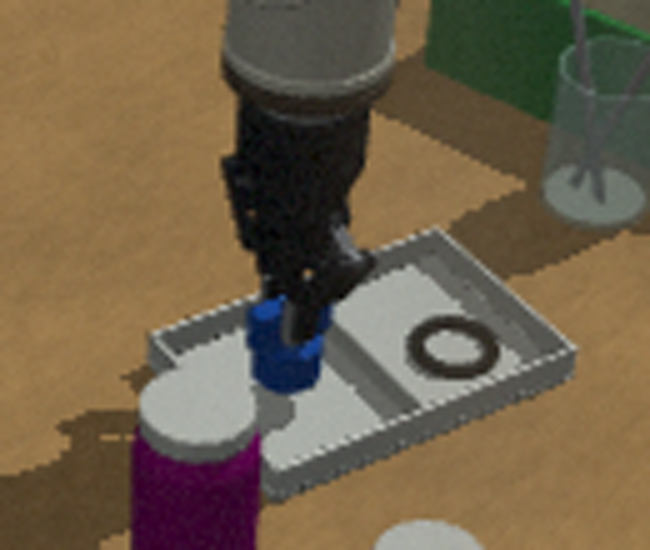

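The nut is over the middle of the empty compartment, about 25 mm above the floor. I lower it slowly.

Emit:
apply_moves --steps '[{"translation":[0,0.05,-0.6],"turn":0,"grip":0.95},{"translation":[0,0.05,-1.2],"turn":0,"grip":0.95},{"translation":[0,0.05,-1.7],"turn":0,"grip":0.95},{"translation":[0,0.05,-2],"turn":0,"grip":0.95},{"translation":[0,0.05,-2],"turn":0,"grip":0.95}]'

```text
clock: 10.68
eef_pos: [0.491, 0.1649, 0.2135]
tool_rot: [-0.002, 0.804, 0.594, -0.002]
force: [-0.7, -0.4, -1.5]
width: 0.0155
```

```bash
python3 st.py
```

```text
t10.68 pos [490.99 164.91 213.53] yaw -0.2987 F [-0.75 -0.36 -1.48] T [ 0.032 -0.006  0.005] w 15.52 j [0.175 0.18  1.81  0.002 1.156 0.472] zax [-0.0054  0.0011 -1.    ]
```

Emit:
apply_moves --steps '[{"translation":[0,0,-0.1],"turn":0,"grip":0.95},{"translation":[0,0,-0.2],"turn":0,"grip":0.95},{"translation":[0,0,-0.2],"turn":0,"grip":0.95}]'

```text
clock: 10.93
eef_pos: [0.491, 0.165, 0.2115]
tool_rot: [-0.002, 0.804, 0.594, -0.002]
force: [-1.2, -0.4, -1.8]
width: 0.0155
```

```bash
python3 st.py
```

```text
t10.93 pos [491.   164.97 211.53] yaw -0.2986 F [-1.23 -0.44 -1.82] T [ 0.029 -0.055 -0.012] w 15.46 j [0.175 0.183 1.812 0.002 1.152 0.472] zax [-0.0053  0.0012 -1.    ]
```

Emit:
apply_moves --steps '[{"translation":[0,0,-0.1],"turn":0,"grip":0.95},{"translation":[0,0,-0.2],"turn":0,"grip":0.95},{"translation":[0,0,-0.2],"turn":0,"grip":0.95}]'

```text
clock: 11.18
eef_pos: [0.4911, 0.1651, 0.2107]
tool_rot: [-0.002, 0.804, 0.594, -0.001]
force: [-6.5, -0.7, 16.5]
width: 0.0156
```

```bash
python3 st.py
```

```text
t11.18 pos [491.09 165.05 210.66] yaw -0.2985 F [-6.49 -0.7  16.47] T [-0.26   1.192  0.054] w 15.64 j [0.175 0.184 1.813 0.002 1.149 0.472] zax [-0.0045  0.0013 -1.    ]
```

Emit:
apply_moves --steps '[{"translation":[0,0,-0.1],"turn":0,"grip":0.95},{"translation":[0,0,-0.15],"turn":0,"grip":0.95},{"translation":[0,0,-0.15],"turn":0,"grip":0.95}]'

```text
clock: 11.43
eef_pos: [0.4911, 0.1651, 0.2106]
tool_rot: [-0.002, 0.804, 0.594, -0.001]
force: [-12.1, -2.5, 25.6]
width: 0.0151
```

```bash
python3 st.py
```

```text
t11.43 pos [491.05 165.12 210.64] yaw -0.2983 F [-12.14  -2.51  25.58] T [-0.471  2.073 -0.009] w 15.14 j [0.175 0.184 1.813 0.002 1.149 0.472] zax [-0.004   0.0013 -1.    ]
```

It stands on the floor, contacting at TCP z 0.2107. I relieve the pressure, then open slowly.

Emit:
apply_moves --steps '[{"translation":[0,0,0.03],"turn":0,"grip":0.95},{"translation":[0,0,0.03],"turn":0,"grip":0.95}]'

```text
clock: 11.6
eef_pos: [0.4911, 0.1652, 0.2114]
tool_rot: [-0.002, 0.804, 0.594, -0.001]
force: [0.3, 1.3, -1.4]
width: 0.0155
```

```bash
python3 st.py
```

```text
t11.60 pos [491.15 165.16 211.41] yaw -0.2982 F [ 0.34  1.26 -1.44] T [-0.027  0.028 -0.025] w 15.49 j [0.175 0.183 1.812 0.002 1.15  0.472] zax [-0.0031  0.0014 -1.    ]
```

Emit:
apply_moves --steps '[{"translation":[0,0,-0.06],"turn":0,"grip":0.9},{"translation":[0,0,-0.06],"turn":0,"grip":0.8},{"translation":[0,0,-0.06],"turn":0,"grip":0.75},{"translation":[0,0,-0.06],"turn":0,"grip":0.65},{"translation":[0,0,-0.06],"turn":0,"grip":0.55},{"translation":[0,0,-0.06],"turn":0,"grip":0.5},{"translation":[0,0,-0.06],"turn":0,"grip":0.5}]' --grip_force 20

```text
clock: 12.18
eef_pos: [0.4912, 0.1652, 0.2108]
tool_rot: [-0.002, 0.804, 0.594, -0.001]
force: [0.2, 0.6, 0.3]
width: 0.0429
```

```bash
python3 st.py; python3 - <<'E'
from h import *
from rig import arm
f=arm.grab_frame("scene")
cv2.imwrite("pics/rel.png",cv2.resize(f["frame"][130:240,240:370],None,fx=5,fy=5,interpolation=cv2.INTER_CUBIC)[:,:,::-1])
E
python3 st.py
```

```text
t12.18 pos [491.16 165.16 210.8 ] yaw -0.2982 F [0.21 0.65 0.32] T [-0.003 -0.018  0.033] w 42.91 j [0.175 0.183 1.813 0.002 1.148 0.472] zax [-0.0032  0.0014 -1.    ]
t12.23 pos [491.15 165.18 210.82] yaw -0.2982 F [-0.83 -0.45  0.08] T [ 0.064 -0.046 -0.042] w 42.27 j [0.175 0.183 1.813 0.002 1.148 0.472] zax [-0.0031  0.0014 -1.    ]
```

View pics/rel.png

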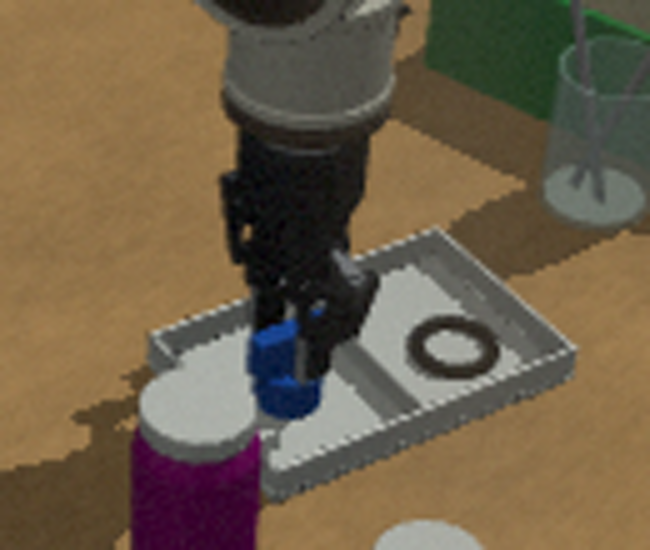

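Released and standing. I retreat straight up, then clear of the top view.

Emit:
apply_moves --steps '[{"translation":[0,0,1],"turn":0,"grip":0.5},{"translation":[0,0,3],"turn":0,"grip":0.5},{"translation":[0,0,6],"turn":0,"grip":0.5},{"translation":[0,0,9.5],"turn":0,"grip":0.5},{"translation":[0,0,13],"turn":0,"grip":0.5},{"translation":[0,0,16.5],"turn":0,"grip":0.5},{"translation":[0,0,20],"turn":0,"grip":0.5},{"translation":[0,0,22],"turn":0,"grip":0.5}]'

```text
clock: 12.9
eef_pos: [0.4906, 0.1651, 0.4358]
tool_rot: [-0.001, 0.804, 0.594, 0.001]
force: [1.1, -1.0, 0.7]
width: 0.0426
```

Emit:
apply_moves --steps '[{"translation":[-1,-4,0],"turn":0,"grip":0.5},{"translation":[-2,-8,0],"turn":0,"grip":0.5},{"translation":[-3,-12,0],"turn":0,"grip":0.5},{"translation":[-4,-16,0],"turn":0,"grip":0.5},{"translation":[-5,-20,0],"turn":0,"grip":0.5},{"translation":[-6,-24,0],"turn":0,"grip":0.5},{"translation":[-7,-28,0],"turn":0,"grip":0.5},{"translation":[-7,-32,0],"turn":0,"grip":0.5}]'

```text
clock: 13.57
eef_pos: [0.4186, -0.1563, 0.4371]
tool_rot: [0.0, 0.804, 0.594, 0.001]
force: [1.7, 0.2, 0.3]
width: 0.043
```

Emit:
apply_moves --steps '[{"translation":[0,-4,0],"turn":0,"grip":0.5},{"translation":[0,-8,0],"turn":0,"grip":0.5},{"translation":[0,-8,0],"turn":0,"grip":0.5},{"translation":[0,-8,0],"turn":0,"grip":0.5}]'

```text
clock: 13.9
eef_pos: [0.4181, -0.2379, 0.4374]
tool_rot: [-0.0, 0.805, 0.593, 0.001]
force: [-0.4, 1.7, -0.7]
width: 0.0431
```

```bash
python3 st.py; python3 - <<'E'
from h import *
from rig import arm
fs=[arm.grab_frame(n) for n in("top","scene")]
t,s=fs
cv2.imwrite("pics/endtop.png",t["frame"][:,:,::-1])
a=cv2.resize(t["frame"][180:265,150:260],None,fx=3.6,fy=3.6,interpolation=cv2.INTER_CUBIC)
b=cv2.resize(s["frame"][160:245,255:365],None,fx=3.6,fy=3.6,interpolation=cv2.INTER_CUBIC)
cv2.imwrite("pics/end.png",np.hstack([a,b])[:,:,::-1])
m=mask(t,(100,120,40),(125,255,255));mm=np.zeros_like(m);mm[190:260,190:255]=m[190:260,190:255]
cs,_=cv2.findContours(mm,0,1);r=cv2.minAreaRect(max(cs,key=cv2.contourArea));print(r,onz(t,*r[0],.045))
P=onz(t,*r[0],.045)[:2]-[.4909,.1656]
print("tray x,y off",P@[.954,-.299],P@[.299,.954])
m2=mask(s,(100,120,40),(125,255,255));v,u=np.nonzero(m2[150:250,250:370]);print(u.min()+250,u.max()+250,v.min()+150,v.max()+150)
for z in(0,.004,.01):print(proj(s,np.r_[.491+.013,.165-.018,z]))
E
```

```text
t13.90 pos [ 418.08 -237.93  437.38] yaw -0.3016 F [-0.42  1.65 -0.68] T [-0.062  0.006 -0.013] w 43.08 j [-0.679 -0.057  1.589  0.003  1.609 -0.377] zax [ 0.0022  0.0017 -1.    ]
((223.0, 227.5), (13.0, 18.0), 90.0) [0.49253079 0.16772132 0.045     ]
tray x,y off 0.0009215033396092449 0.0025113419332174754
290 306 192 213
(np.float64(296.33071451572977), np.float64(215.42017316395004))
(np.float64(296.3970473313853), np.float64(214.469168276164))
(np.float64(296.4970435853899), np.float64(213.03553508301803))
```

View pics/endtop.png

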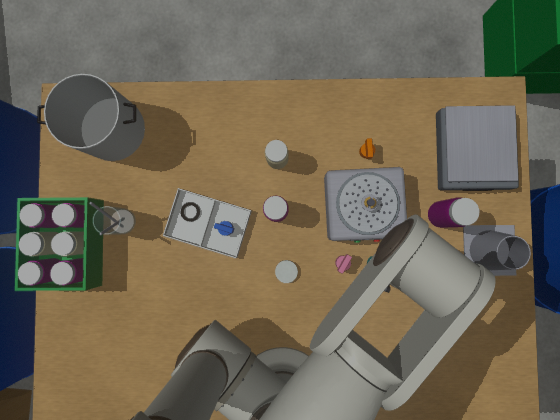

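View pics/end.png

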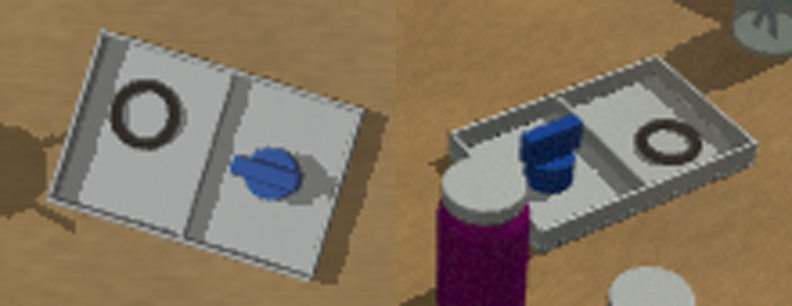

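The nut stands upright at the middle of the empty compartment (top pixel 226,228), with its hub on the floor. The gasket, jars and lid are at their starting pixels, and the arm is clear, so I hand in.

```bash
python3 -c "
from rig import arm
print(arm.job_done())"
```

```text
the job is handed in; nothing more can be done
None
```

I unscrewed the blue wing nut, lifted it off the spindle and stood it in the tray's empty compartment. I then retreated and handed the job in at about 14 s; no verdict was reported.

**Unscrewing:** It took one continuous grip, turned clockwise about 1.6 rad and followed upward. Vertical pull on the thread stayed at about 9 N or less in the readings after each move, against the 35 N limit. The pull then vanished, showing the lugs were free, and the nut lifted straight off.

**Last checks:**
- **Nut position:** upright and within about 3 mm of the compartment's middle. In the side view its bottom edge is consistent with standing on the floor, to within a few millimetres.
- **Other items:** gasket, jars and lid appear at their starting pixels.
- **Robot:** the gripper is touching nothing.

**One flaw:** when setting the nut down, I made one extra small downward step after it had already touched the floor. That pressed it with about 26 N before I eased off. No damage or shift was seen.

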